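# Fetch the ochre pot from behind the others and weigh it

### The arm

A 6-joint arm with a two-finger parallel gripper is mounted at the origin on the work surface; the furniture and walls round the work are solid. World frame = base frame: x ahead of the robot, y to its left, z up, the work surface at z = 0. Lengths are in m, angles in degrees, forces in N, time in s.
With the tool pointing down it reaches from about 0.4 to 0.825 m from the base axis. Payload 7 kg.
Tool frame: the origin (TCP) lies on the centre line of the jaws, within the pads' length; the fingertips stand 11 mm ahead of it and the grasp point (between the pads) lies 8 mm behind it; z points along the fingers, y is the line along which they close (so a half turn about z gives the same grasp; the last joint's range is limited). The gripper opens to 88 mm and grips with 3 to 60 N. Pads are 19 mm wide; open, the fingers measure 130 mm over their backs; the gripper's body (78 mm by 193 mm) begins 47 mm behind the grasp point.
Start: joints at [-49.899, 20.546, 0.682, 0, -70.136, -16.507], TCP at [0.27, -0.619, 0.238] pointing down, gripper open.
Joint ranges: [-176.03, 176.03], [-82.01, 121.73], [-58.28, 71.71], [-173.87, 95.51], [-174.79, -0.11], [-173.66, 173.66]. Speed limits (degrees/s): [136.94, 136.94, 172.46, 180, 180, 180].

### API

Orientations are given as [roll, pitch, yaw] about the fixed x, y, z axes, in that order (R = Rz(yaw) Ry(pitch) Rx(roll)).
In Python, from plant import r, capture, camera_model, job gives the robot as it stands.
- The arm moves only by the tool drive_tool, never from a script. Its argument "increments" is a list that holds one entry, the list of rows, each a list of 5 numbers: the gripper's target within -1 to 1 (fully open at 1, half-way at 0, shut at -1), then the shift along the tool's x, y, z scaled (see below), then the turn about the tool's z scaled (see below). In form: [[[gripper, tx, ty, tz, roll], ...]]. A call has 1 to 5 rows; each row is the pose to reach, as a shift and turn from the pose commanded when the call began, along the tool's axes at that moment, turning the shorter way round; what a row does not reach only later rows make up. The controller multiplies each number of a shift by 120 mm and each number of a turn by 360 degrees. A row lasts 1/8 s, in which the tool goes at most 62.5 mm and 10.7 degrees, less where a joint would pass 70% of its speed; a pose out of reach is approached as far as the arm can. A call with a number of a shift or a turn outside -1 to 1 is refused whole. A call with a gripper value outside its range is refused whole. The fingers move at their own pace and stop on an object; "squeeze" is the grip in N (left out, the last holds). Time passes only in rows, so rows that repeat a pose let the fingers close. It gives the time, the measured TCP pose, the force, the opening and the grip force at its end, in the units of the state.
- r.get_state(): the state, without advancing time (a new reading comes with each control period).
- capture(name): name is "scene" or "side" or "wrist"; returns the picture (400x640x3 uint8, red, green, blue); there is no depth.
- camera_model(name): a dict with "camera_matrix" (3x3 intrinsics, pixels), "rvec" (rotation vector, rad) and "tvec" (3), from world to camera coordinates, as OpenCV has them. Camera axes: x right, y down, z forward; pixel columns grow to the right and rows downward; lengths in m; the calibration is good to about 2 mm. A picture is of the moment at which its call begins: read the wrist's pose just before it. camera_model takes no time and is no camera call; for the wrist camera it gives the pose at the moment of the call.
- job.close_job(): hands the job in; it is judged then, once.
The state is a dict: "time_s": time; "joints": joint angles; "qd": joint speeds; "joint_torque": joint torques, N m; "tcp_pos": TCP position; "eef_rot": TCP orientation; "contact_force": force on the tool from outside, world axes, zero at the start; "moment": the same for the moment, N m; "gripper_width": finger opening in m; "gripper_force": force on a finger pad.
Only numpy, scipy, OpenCV 4.12 (cv2) and the standard library are available. Lean on these libraries where they do the work, as an engineer would, in place of code of your own. Each camera call takes 0.05 s, during which the arm holds its last target. There are 200 camera calls.

### The job

The ochre pigment pot with the black lid stands at the back of the wooden pot stand, with the white-lidded and the red-lidded pot close in front of it: first move both of these to the cork mat, then fetch the ochre pot and stand it in the middle of the round steel pan of the small scale, and only then put the other two back, each on the very ring of the stand where it stood at the start. Keep every pot upright, and do not disturb the teal pot.

Things in the scene. Friction and masses are not known exactly. Their poses are not given: they have to be found in the camera images.
- pot_ochre: the pot to fetch: round screw-lid pot, ochre-yellow body with a pale band, black lid; 55 mm tall, body 48 mm across, lid 50 mm across (the top 13 mm), 0.12 kg. Origin: centre of its underside; z up. At the start it stands on the back middle ring of the stand.
- pot_white_lid: round screw-lid pot, terracotta-orange body with a pale band, white lid; 55 mm tall, body 52 mm across, lid 54 mm across (the top 13 mm), 0.12 kg. Origin: centre of its underside; z up. At the start it stands on the left or the right front ring of the stand; it must come back to that same ring.
- pot_red_lid: round screw-lid pot, peach-orange body with a pale band, red lid; 55 mm tall, body 52 mm across, lid 54 mm across (the top 13 mm), 0.12 kg. Origin: centre of its underside; z up. At the start it stands on the other front ring of the stand; it must come back to that same ring.
- stand: fixed pale wooden board 130 (x) x 220 (y) mm, top face 12 mm high. Origin: centre of its underside, x to its back. Dark 62 mm rings: back middle at (15, 0), front at (-8, 62) and (-8, -62) mm; pots start within 3 mm of them. Backstop: x 49 to 61, y -38 to 38 mm, 60 mm high. Only about 13 mm is free beside the ochre pot; grip it along y when the front pots are gone, and those along x.
- mat: the cork mat for clearing pots to, fixed: 100 mm (its x) by 200 mm (its y), 10 mm thick, empty at the start. Origin: centre of its underside. There is room for both pots side by side along its y, 50 mm either side of the middle.
- scale: the small digital scale, fixed: white housing 160 mm by 122 mm, 16 mm high, with a blank green display at its -x end and a round steel pan 110 mm across. Origin: on the table right under the centre of the pan; the pan's flat top lies 24 mm above it. The pan does not move.
- pot_teal: bystander, to be left alone: loose teal pot with a teal lid, 61 mm tall, 54 mm across. Origin: centre of its underside.

How it is judged:
By the outcome, as a careful person would: the job done as asked, in the order asked, and still so for the second after the job is handed in, with the robot touching nothing.
It also fails if it takes over 136 s, if anything falls off the work surface, if the arm or the gripper's body presses on something with over 40 N, if the wrist force passes 120 N, or if a joint passes its speed limit or range.

## Working session

There is one attempt and no reset: what is moved stays moved. The work goes in short steps, Python scripts to look and compute and a tool call to move; the robot and the scene stay as the last step left them, time stands still between calls to the robot, and variables do not carry over. Pictures are saved under pics/ and viewed, at most 14 in all, crops included, and the job is handed in when it is done.

Besides the shell and the picture viewer there is one more tool, called after "Request:" in YAML: its name, and indented under it one key for each argument. drive_tool: Moves the arm, as the interface text tells. Its arguments: {"type":"object","properties":{"increments":{"type":"array"},"squeeze":{"type":"number"}},"required":["increments"]}

```bash
mkdir -p pics; ls; python3 - <<'E'
from plant import r,capture,camera_model
import cv2
print({k:v for k,v in r.get_state().items() if k in('time_s','tcp_pos','eef_rot','contact_force','gripper_width')})
for n in("scene","side"):
    cv2.imwrite(f"pics/{n}0.png",capture(n)[:,:,::-1])
    print(n,camera_model(n))
E
```

```text
pics
{'time_s': 0.0, 'tcp_pos': array([ 0.26995443, -0.61812581,  0.23659187]), 'eef_rot': array([ 1.79901752e+02, -8.10972502e-03, -1.56413863e+02]), 'contact_force': array([ 0.45667031, -0.8919852 ,  0.54983053]), 'gripper_width': 0.08775389806152499}
scene {'camera_matrix': array([[415.53447993,   0.        , 315.02531713],
       [  0.        , 415.53447993, 203.37431126],
       [  0.        ,   0.        ,   1.        ]]), 'rvec': array([ 0.87420836, -2.53138598,  1.05583622]), 'tvec': array([0.41607917, 0.26605277, 0.94523191])}
side {'camera_matrix': array([[514.75651959,   0.        , 322.3547745 ],
       [  0.        , 514.75651959, 200.60713661],
       [  0.        ,   0.        ,   1.        ]]), 'rvec': array([ 0.18561616, -2.78940779,  1.27252533]), 'tvec': array([0.53013728, 0.08325601, 1.29298696])}
```

View pics/scene0.png

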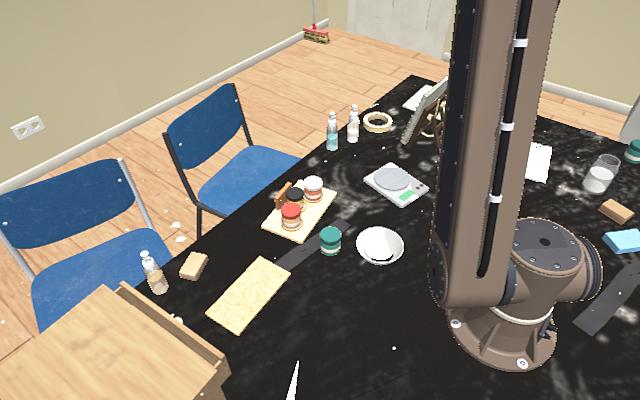

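View pics/side0.png

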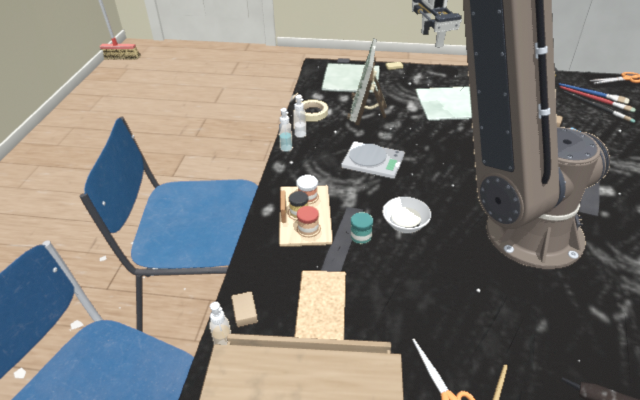

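The scene view shows the stand around (300,208) with the lids white (313,184), black (295,195) and red (291,211). The teal pot is at (330,240), the mat at (250,295) and the scale at (397,184). A wooden box stands beyond the mat's far end, and a bowl is at (380,245).

```bash
cat > h.py <<'E'
import numpy as np,cv2
from plant import r,capture,camera_model
def ray(m,uv):
    R=cv2.Rodrigues(np.array(m['rvec']))[0];K=np.array(m['camera_matrix'])
    d=R.T@np.linalg.inv(K)@np.array([uv[0],uv[1],1.]);return -R.T@np.array(m['tvec']),d
def plane(m,uv,z):
    c,d=ray(m,uv);return (c+d*(z-c[2])/d[2])
def tri(ms,uvs):
    A=np.zeros((3,3));b=np.zeros(3)
    for m,uv in zip(ms,uvs):
        c,d=ray(m,uv);d=d/np.linalg.norm(d);P=np.eye(3)-np.outer(d,d);A+=P;b+=P@c
    return np.linalg.solve(A,b)
def blob(mask,box):
    m=np.zeros(mask.shape[:2],np.uint8);x0,y0,x1,y1=box;m[y0:y1,x0:x1]=mask[y0:y1,x0:x1].astype(np.uint8)*255
    cs=cv2.findContours(m,cv2.RETR_EXTERNAL,cv2.CHAIN_APPROX_NONE)[0]
    return max(cs,key=cv2.contourArea)
E
python3 - <<'E'
from h import *
np.set_printoptions(precision=4,suppress=True)
im={};S={};M={}
for n in("scene","side"):
    im[n]=cv2.imread(f"pics/{n}0.png");M[n]=camera_model(n)
boxes={"scene":dict(red=(278,200,305,232),teal=(315,222,345,248),mat=(200,252,295,338),stand=(255,170,345,245),scale=(360,155,432,210)),
"side":dict(red=(294,203,325,236),teal=(345,210,378,234),mat=(290,265,352,341),stand=(272,180,337,250),scale=(338,138,408,180))}
for n in im:
    hsv=cv2.cvtColor(im[n],cv2.COLOR_BGR2HSV);H,Sa,V=[hsv[...,i].astype(int) for i in range(3)]
    mk=dict(red=((H<5)|(H>174))&(Sa>170),teal=(H>75)&(H<100)&(Sa>100),mat=V>110,stand=V>110,scale=V>90)
    for k,b in boxes[n].items():
        c=blob(mk[k],b)
        if k in('mat','stand','scale'):
            z=dict(mat=.01,stand=.012,scale=.016)[k]
            q=cv2.approxPolyDP(cv2.convexHull(c),5,True)[:,0]
            if k=='scale': print(n,k,[(tuple(p),plane(M[n],p,z)[:2].round(3)) for p in q])
            else:
                W=np.array([plane(M[n],p,z)[:2] for p in c[:,0]],np.float32);print(n,k,cv2.minAreaRect(W),q.tolist())
        else:
            e=cv2.minEnclosingCircle(c);z=.067 if k=='red' else .061
            print(n,k,e,cv2.boundingRect(c),plane(M[n],e[0],z-.004))
    for k,(box,z) in {}.items():pass
a=[cv2.resize(im[n][b[1]:b[3],b[0]:b[2]],(400,400*(b[3]-b[1])//(b[2]-b[0])),interpolation=cv2.INTER_CUBIC) for n,b in (("scene",(255,165,345,255)),("side",(270,170,360,260)))]
cv2.imwrite("pics/crop1.png",np.hstack(a))
E
```

```text
scene red ((282.0, 214.5), 0.5001000165939331) (282, 214, 1, 2) [0.5672 0.0939 0.063 ]
scene teal ((329.5, 237.5), 11.510964393615723) (321, 227, 19, 21) [0.4225 0.0766 0.057 ]
scene mat ((0.49352067708969116, 0.2990073561668396), (0.10509342700242996, 0.20385387539863586), 4.965438365936279) [[290, 272], [239, 335], [205, 314], [258, 256]]
scene stand ((0.5884608030319214, -0.0036198049783706665), (0.19462695717811584, 0.27293944358825684), 0.0013953817542642355) [[341, 186], [344, 203], [302, 243], [261, 228], [270, 195], [288, 181], [315, 175]]
scene scale [((np.int32(363), np.int32(178)), array([ 0.506, -0.207])), ((np.int32(392), np.int32(162)), array([ 0.476, -0.329])), ((np.int32(429), np.int32(188)), array([ 0.326, -0.29 ])), ((np.int32(399), np.int32(207)), array([ 0.356, -0.165]))]Traceback (most recent call last):
  File "<stdin>", line 12, in <module>
  File "h.py", line 16, in blob
    return max(cs,key=cv2.contourArea)
ValueError: max() iterable argument is empty
```

```bash
cat > m1.py <<'E'
from h import *
np.set_printoptions(precision=4,suppress=True)
im={};M={}
for n in("scene","side"):
    im[n]=cv2.imread(f"pics/{n}0.png");M[n]=camera_model(n)
boxes={"scene":dict(red=(278,200,305,232),mat=(200,252,295,338),teal=(315,222,345,242)),
"side":dict(red=(294,203,325,236),mat=(290,265,352,341),teal=(345,210,378,230))}
for n in im:
    hsv=cv2.cvtColor(im[n],cv2.COLOR_BGR2HSV);H,Sa,V=[hsv[...,i].astype(int) for i in range(3)]
    mk=dict(red=((H<7)|(H>172))&(Sa>140)&(V>90),teal=(H>75)&(H<100)&(Sa>100),mat=V>110)
    for k,b in boxes[n].items():
        try:c=blob(mk[k],b)
        except ValueError: print(n,k,'none');continue
        if k=='mat':
            W=np.array([plane(M[n],p,.01)[:2] for p in c[:,0]],np.float32);print(n,k,cv2.minAreaRect(W))
        else: print(n,k,cv2.boundingRect(c))
a=[cv2.resize(im[n][b[1]:b[3],b[0]:b[2]],(400,400),interpolation=cv2.INTER_CUBIC) for n,b in (("scene",(260,165,340,245)),("side",(270,170,350,250)))]
cv2.imwrite("pics/crop1.png",np.hstack(a))
E
python3 m1.py
```

```text
scene red (281, 207, 20, 12)
scene mat ((0.49352067708969116, 0.2990073561668396), (0.10509342700242996, 0.20385387539863586), 4.965438365936279)
scene teal (321, 227, 19, 15)
side red none
side mat ((0.4979477822780609, 0.2893563210964203), (0.12545724213123322, 0.1897238940000534), 7.446425437927246)
side teal (352, 214, 20, 16)
```

View pics/crop1.png

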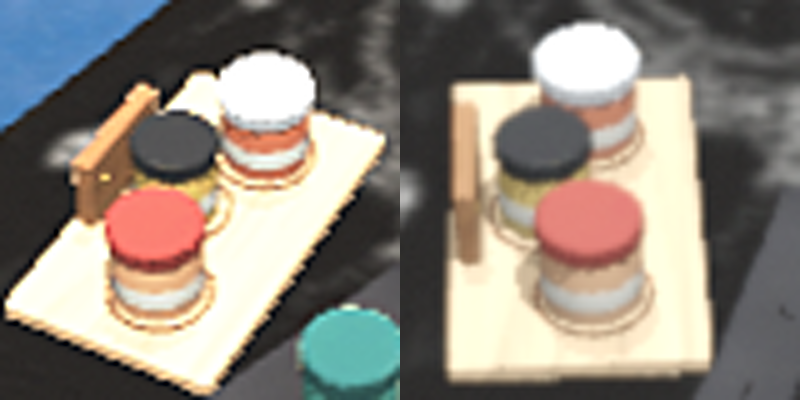

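The crop shows all three lids clearly; white is on the far (−y) ring and red on the near (+y) ring. Scene lid-top centres: white (313.3,181.3), black (294.8,193), red (291,209.4). Side: white (307,182), black (298.6,198.6), red (308,213.6).

```bash
python3 - <<'E'
from h import *
np.set_printoptions(precision=4,suppress=True)
M=[camera_model(n) for n in("scene","side")]
L=dict(white=((313.3,181.3),(307,182)),black=((294.8,193),(298.6,198.6)),red=((291,209.4),(308,213.6)),teal=((330,235),(362,221)))
for k,v in L.items(): print(k,tri(M,v),[plane(m,u,.067 if k!='teal' else .061)[:2] for m,u in zip(M,v)])
for m,c in zip(M,([(261.4,227.4),(302.4,243),(337.2,192.6)],[(280,245),(332,243),(328,185.6),(280,186.6)])): print('stand',np.array([plane(m,p,.012)[:2] for p in c]))
for p in[(363,178),(392,162),(429,188),(399,207)]:print(plane(M[0],p,.016))
for p in [(392,179)]:print('pan',plane(M[0],p,.024))
E
```

```text
white [ 0.5845 -0.0612  0.0615] [array([ 0.5813, -0.0574]), array([ 0.5827, -0.0533])]
black [0.5946 0.0092 0.0621] [array([0.5915, 0.0125]), array([0.5931, 0.0156])]
red [0.561  0.0644 0.0629] [array([0.558 , 0.0677]), array([0.5604, 0.0683])]
teal [0.4273 0.0681 0.0566] [array([0.4245, 0.072 ]), array([0.4274, 0.0719])]
stand [[ 0.6145  0.1306]
 [ 0.4903  0.1044]
 [ 0.5328 -0.1094]]
stand [[ 0.6216  0.13  ]
 [ 0.4963  0.1073]
 [ 0.535  -0.1119]
 [ 0.6667 -0.0913]]
[ 0.5065 -0.2074  0.016 ]
[ 0.4764 -0.3291  0.016 ]
[ 0.3256 -0.2898  0.016 ]
[ 0.3556 -0.1652  0.016 ]
pan [ 0.4299 -0.2492  0.024 ]
```

```bash
cat >> h.py <<'E'
def plan(wp,p0=None,yaw0=None,rows=5):
    """wp: list of (x,y,z,yaw); prints scaled shift & turn per call from the commanded pose"""
    s=r.get_state();p=np.array(s['tcp_pos'] if p0 is None else p0,float);y=s['eef_rot'][2] if yaw0 is None else yaw0
    for w in wp:
        t=np.radians(y);d=np.array(w[:3])-p
        tx=np.array([np.cos(t),np.sin(t),0]);ty=np.array([np.sin(t),-np.cos(t),0])
        dy=(w[3]-y+180)%360-180
        print(w,'->',np.round([tx@d/.12,ty@d/.12,-d[2]/.12,-dy/360],4),'len',round(float(np.linalg.norm(d)),3));p=np.array(w[:3]);y=w[3]
E
python3 - <<'E'
from h import *
m=camera_model("side");print('easel',[plane(m,p,0)[:2].round(3) for p in((355,115),(380,105),(372,45))],tri([camera_model("scene"),m],[(446,80),(374,42)]))
m=camera_model("wrist");R=cv2.Rodrigues(m['rvec'])[0];print(-R.T@m['tvec'],R[2],m['camera_matrix'][0,0])
plan([(.30,-.49,.27,-140),(.36,-.36,.27,-105),(.41,-.25,.28,-79),(.45,-.13,.28,-79),(.49,-.03,.26,-79)],(.27,-.619,.238),-156.4)
E
```

```text
easel [array([ 0.496, -0.509]), array([ 0.416, -0.584]), array([ 0.476, -1.066])] [ 0.44462563 -0.55263989  0.22849107]
[ 0.20640385 -0.64566318  0.38461053] [ 0.23794131  0.10584386 -0.96549521] 351.75061497970256
(0.3, -0.49, 0.27, -140) -> [-0.6595  0.885  -0.2667 -0.0456] len 0.136
(0.36, -0.36, 0.27, -105) -> [-1.0794  0.5085 -0.     -0.0972] len 0.143
(0.41, -0.25, 0.28, -79) -> [-0.9933 -0.1652 -0.0833 -0.0722] len 0.121
(0.45, -0.13, 0.28, -79) -> [-0.918 -0.518 -0.     0.   ] len 0.126
(0.49, -0.03, 0.26, -79) -> [-0.7544 -0.4862  0.1667  0.    ] len 0.11
```

Request:
drive_tool:
  increments:
    - [[1,-0.33,0.44,-0.13,-0.023],[1,-0.66,0.885,-0.267,-0.0456],[1,-0.66,0.885,-0.267,-0.0456]]
  squeeze: 15

```text
time_s: 0.48
tcp_pos: [0.3009, -0.4872, 0.2711]
eef_rot: [-179.9, 0.0, -139.8]
contact_force: [0.0, -0.9, 0.5]
gripper_width: 0.0876
gripper_force: 0.0
```

Request:
drive_tool:
  increments:
    - [[1,-0.35,0.17,0,-0.025],[1,-0.7,0.34,0,-0.05],[1,-1,0.51,0,-0.075],[1,-1,0.51,0,-0.0972],[1,-1,0.51,0,-0.0972]]

```text
time_s: 1.1
tcp_pos: [0.353, -0.3654, 0.2694]
eef_rot: [180.0, 0.0, -105.1]
contact_force: [0.1, 0.3, -0.7]
gripper_width: 0.0875
gripper_force: 0.0
```

Request:
drive_tool:
  increments:
    - [[1,-0.4,-0.08,-0.04,-0.025],[1,-0.8,-0.16,-0.083,-0.05],[1,-1,-0.165,-0.083,-0.0722],[1,-1,-0.165,-0.083,-0.0722]]

```text
time_s: 1.6
tcp_pos: [0.4033, -0.2541, 0.2794]
eef_rot: [180.0, 0.0, -79.1]
contact_force: [1.0, -0.5, 0.3]
gripper_width: 0.0875
gripper_force: 0.0
```

Request:
drive_tool:
  increments:
    - [[1,-0.45,-0.26,0,0],[1,-0.92,-0.52,0,0],[1,-0.92,-0.52,0,0]]

```text
time_s: 1.98
tcp_pos: [0.4442, -0.1324, 0.2794]
eef_rot: [180.0, 0.0, -79.1]
contact_force: [0.3, -0.8, 0.5]
gripper_width: 0.0878
gripper_force: 0.0
```

Request:
drive_tool:
  increments:
    - [[1,-0.4,-0.24,0.08,0],[1,-0.75,-0.49,0.167,0],[1,-0.75,-0.49,0.167,0],[1,-0.75,-0.49,0.167,0]]

```text
time_s: 2.48
tcp_pos: [0.4836, -0.036, 0.2591]
eef_rot: [179.9, -0.0, -79.2]
contact_force: [0.0, -0.0, 0.2]
gripper_width: 0.0875
gripper_force: 0.0
```

```bash
python3 - <<'E'
from h import *
import pickle
s=r.get_state();print(s['time_s'],s['tcp_pos'],s['eef_rot'],s['joints'],s['qd'].max())
m=camera_model("wrist");im=capture("wrist")[:,:,::-1];cv2.imwrite("pics/w1.png",im);pickle.dump(m,open("w1.pkl","wb"))
E
```

```text
2.475 [ 0.48364788 -0.03600365  0.25913171] [ 1.79927274e+02 -2.09851217e-02 -7.91777929e+01] [ 1.90468056e+01  1.54267979e+00 -2.05075312e+01  1.11776414e-02
 -6.80247694e+01 -8.22880136e+00] 0.3335262569097449
```

View pics/w1.png

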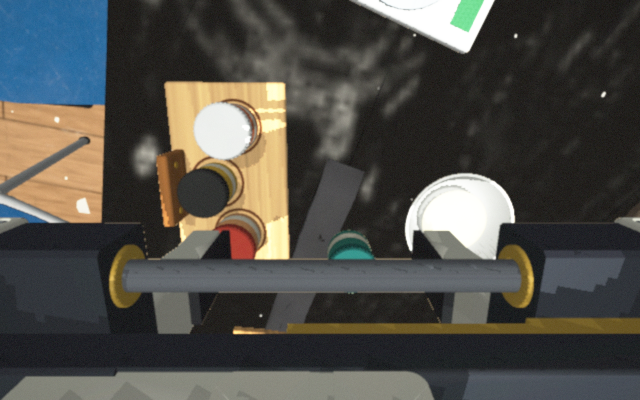

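The wrist view shows the stand at columns 165–288, with white lid (225,130), black lid (203,192) and red lid (235,243) partly hidden by a finger. I'll back off 60 mm and centre over the stand to see all of it.

Request:
drive_tool:
  increments:
    - [[1,0.25,-0.35,0,0],[1,0.5,-0.7,0,0],[1,0.5,-0.7,0,0],[1,0.5,-0.7,0,0]]

```text
time_s: 3.02
tcp_pos: [0.577, -0.0792, 0.2592]
eef_rot: [179.9, 0.0, -79.2]
contact_force: [-0.3, 0.3, 0.2]
gripper_width: 0.087
gripper_force: 0.0
```

```bash
python3 - <<'E'
from h import *
import pickle
s=r.get_state();print(s['time_s'],s['tcp_pos'],s['eef_rot'])
m=camera_model("wrist");im=capture("wrist")[:,:,::-1];cv2.imwrite("pics/w2.png",im);pickle.dump(m,open("w2.pkl","wb"))
E
```

```text
3.025 [ 0.57700058 -0.07921214  0.25921001] [ 1.79947938e+02  6.98084904e-03 -7.91807358e+01]
```

View pics/w2.png

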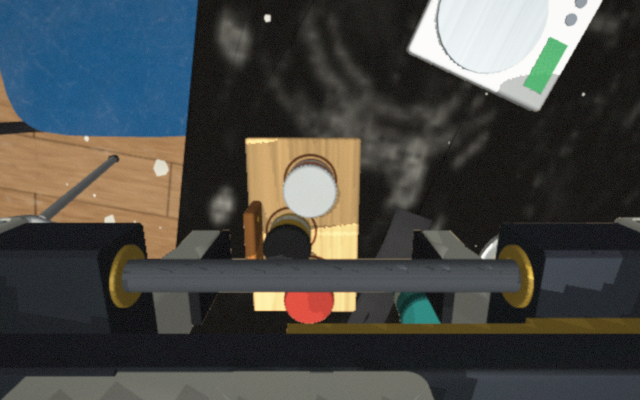

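The second view shows the white lid at (310,189), the red lid seen below the bar around (309,300), and the board's columns 246–360. Now I'll compute positions from both views.

```bash
python3 - <<'E'
from h import *
import pickle
np.set_printoptions(precision=4,suppress=True)
I={n:cv2.imread(f"pics/{n}.png") for n in("w1","w2")};M={n:pickle.load(open(n+".pkl","rb")) for n in I}
def W(n,c,z): return np.array([plane(M[n],p,z)[:2] for p in np.array(c).reshape(-1,2)],np.float32)
def go(n,k,box,z):
    h=cv2.cvtColor(I[n],cv2.COLOR_BGR2HSV).astype(int);H,S,V=h[...,0],h[...,1],h[...,2]
    mk=dict(white=(S<45)&(V>130),black=V<60,red=((H<8)|(H>172))&(S>150)&(V>90))[k]
    c=blob(mk,box);w=W(n,c,z);e=cv2.minEnclosingCircle(w);print(n,k,np.array(e[0]),'d',2*e[1],cv2.boundingRect(c))
go("w1","white",(185,95,258,165),.067);go("w2","white",(280,160,342,222),.067)
go("w1","black",(178,160,232,222),.067)
go("w1","red",(200,215,262,260),.067);go("w2","red",(270,284,350,330),.067)
print('stand w1',W("w1",[(165,82),(286,82)],.012),'w2',W("w2",[(247,139),(360,138),(254,311),(357,311)],.012))
E
```

```text
w1 white [ 0.5841 -0.0569] d 0.056069266051054 (193, 102, 59, 58)
w2 white [ 0.5853 -0.0575] d 0.05502552166581154 (283, 165, 54, 53)
w1 black [0.5962 0.0071] d 0.05320416018366814 (178, 169, 51, 48)
w1 red [0.5581 0.0543] d 0.05035950243473053 (216, 224, 40, 35)
w2 red [0.5634 0.0654] d 0.05528399720788002 (284, 292, 50, 32)
stand w1 [[ 0.6645 -0.0901]
 [ 0.5372 -0.1144]] w2 [[ 0.6635 -0.0895]
 [ 0.5398 -0.1142]
 [ 0.6255  0.1256]
 [ 0.4962  0.101 ]]
```

```bash
python3 - <<'E'
from h import *
print('box',tri([camera_model("scene"),camera_model("side")],[(227,362),(390,345)]))
Y=-79.1
plan([(.562,.065,.16,Y),(.562,.065,.047,Y),(.562,.065,.165,Y),(.525,.165,.165,Y),(.4995,.255,.165,Y),(.490,.343,.150,Y),(.490,.343,.046,Y),(.490,.343,.150,Y)])
E
```

```text
box [0.34742302 0.47772846 0.15298567]
(0.562, 0.065, 0.16, -79.1) -> [-1.1997e+00 -1.0460e-01  8.3040e-01 -1.0000e-04] len 0.176
(0.562, 0.065, 0.047, -79.1) -> [ 0.      0.      0.9417 -0.    ] len 0.113
(0.562, 0.065, 0.165, -79.1) -> [ 0.      0.     -0.9833 -0.    ] len 0.118
(0.525, 0.165, 0.165, -79.1) -> [-0.8766  0.1452 -0.     -0.    ] len 0.107
(0.4995, 0.255, 0.165, -79.1) -> [-0.7767  0.0668 -0.     -0.    ] len 0.094
(0.49, 0.343, 0.15, -79.1) -> [-0.7351 -0.0609  0.125  -0.    ] len 0.09
(0.49, 0.343, 0.046, -79.1) -> [ 0.      0.      0.8667 -0.    ] len 0.104
(0.49, 0.343, 0.15, -79.1) -> [ 0.      0.     -0.8667 -0.    ] len 0.104
```

Request:
drive_tool:
  increments:
    - [[1,-0.45,-0.05,0,0],[1,-0.9,-0.09,0,0],[1,-0.9,-0.09,0,0],[1,-0.9,-0.09,0.3,0],[1,-0.9,-0.09,0.3,0]]

```text
time_s: 3.7
tcp_pos: [0.5655, 0.0296, 0.2221]
eef_rot: [179.8, -0.0, -79.0]
contact_force: [0.6, 0.2, 0.4]
gripper_width: 0.0875
gripper_force: 0.0
```

Request:
drive_tool:
  increments:
    - [[1,-0.3,-0.015,0.2,0],[1,-0.3,-0.015,0.5,0],[1,-0.3,-0.015,0.5,0],[1,-0.3,-0.015,0.5,0]]

```text
time_s: 4.2
tcp_pos: [0.5635, 0.0657, 0.1656]
eef_rot: [-179.9, -0.0, -79.0]
contact_force: [-0.1, 0.1, 0.2]
gripper_width: 0.0878
gripper_force: 0.0
```

```bash
python3 - <<'E'
from h import *
plan([(.5625,.065,.047,-79.1)])
E
```

```text
(0.5625, 0.065, 0.047, -79.1) -> [3.900e-03 9.600e-03 9.886e-01 2.000e-04] len 0.119
```

Request:
drive_tool:
  increments:
    - [[1,0,0.01,0.35,0],[1,0,0.01,0.7,0],[1,0,0.01,0.988,0],[1,0,0.01,0.988,0],[1,0,0.01,0.988,0]]

```text
time_s: 4.82
tcp_pos: [0.563, 0.066, 0.0472]
eef_rot: [-179.8, 0.0, -79.0]
contact_force: [0.9, -0.9, 0.7]
gripper_width: 0.0874
gripper_force: 0.0
```

Request:
drive_tool:
  increments:
    - [[-1,0,0,0,0],[-1,0,0,0,0],[-1,0,0,0,0],[-1,0,0,0,0],[-1,0,0,0,0]]
  squeeze: 15

```text
time_s: 5.45
tcp_pos: [0.5617, 0.0659, 0.0453]
eef_rot: [-180.0, 0.0, -79.0]
contact_force: [-0.1, 0.7, 3.6]
gripper_width: 0.0533
gripper_force: 15.0
```

Request:
drive_tool:
  increments:
    - [[-1,0,0,0,0],[-1,0,0,0,0],[-1,0,0,0,0]]

```text
time_s: 5.82
tcp_pos: [0.5617, 0.0659, 0.0453]
eef_rot: [-180.0, 0.0, -79.0]
contact_force: [-1.2, 1.6, 4.8]
gripper_width: 0.0536
gripper_force: 15.0
```

Request:
drive_tool:
  increments:
    - [[-1,0,0,-0.15,0],[-1,0,0,-0.4,0],[-1,0,0,-0.7,0],[-1,0,0,-1,0],[-1,0,0,-1,0]]

```text
time_s: 6.45
tcp_pos: [0.5625, 0.0662, 0.1674]
eef_rot: [-179.8, 0.1, -79.0]
contact_force: [0.3, 0.2, -1.3]
gripper_width: 0.0536
gripper_force: 15.0
```

Request:
drive_tool:
  increments:
    - [[-1,-0.2,0.03,0,0],[-1,-0.5,0.08,0,0],[-1,-0.8,0.12,0,0],[-1,-0.9,0.14,0,0],[-1,-0.9,0.14,0,0]]

```text
time_s: 7.08
tcp_pos: [0.5235, 0.1688, 0.164]
eef_rot: [179.9, -0.0, -78.9]
contact_force: [-0.3, 0.8, -1.3]
gripper_width: 0.0537
gripper_force: 15.0
```

Request:
drive_tool:
  increments:
    - [[-1,-0.2,0.01,0,0],[-1,-0.5,0.03,0,0],[-1,-0.8,0.06,0,0],[-1,-0.8,0.06,0,0]]

```text
time_s: 7.58
tcp_pos: [0.4987, 0.2623, 0.1643]
eef_rot: [180.0, -0.0, -78.9]
contact_force: [0.1, 0.8, -0.9]
gripper_width: 0.054
gripper_force: 15.0
```

Request:
drive_tool:
  increments:
    - [[-1,-0.2,-0.02,0.0,0],[-1,-0.45,-0.04,0.0,0],[-1,-0.7,-0.06,0.1,0],[-1,-0.7,-0.06,0.1,0],[-1,-0.7,-0.06,0.1,0]]

```text
time_s: 8.2
tcp_pos: [0.4897, 0.3451, 0.152]
eef_rot: [179.9, -0.1, -79.0]
contact_force: [-0.9, -0.9, -1.8]
gripper_width: 0.0536
gripper_force: 15.0
```

```bash
python3 - <<'E'
from h import *
plan([(.490,.343,.0455,-79.1)])
cv2.imwrite("pics/s2.png",np.vstack([capture("side")[60:360,180:580],capture("scene")[130:350,160:560]])[:,:,::-1])
E
```

```text
(0.49, 0.343, 0.0455, -79.1) -> [1.750e-02 6.000e-04 8.875e-01 3.000e-04] len 0.107
```

View pics/s2.png

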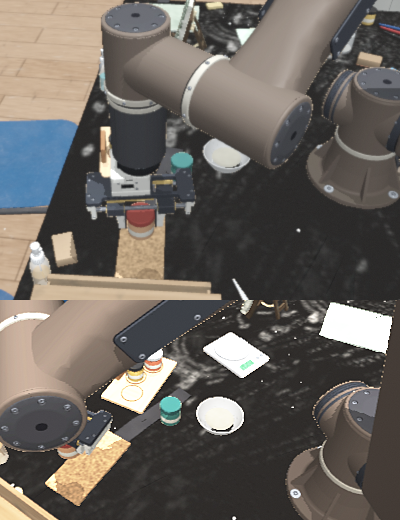

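Request:
drive_tool:
  increments:
    - [[-1,0.015,0,0.3,0],[-1,0.015,0,0.6,0],[-1,0.015,0,0.85,0],[-1,0.015,0,0.89,0],[-1,0.015,0,0.89,0]]

```text
time_s: 8.93
tcp_pos: [0.4908, 0.3436, 0.0469]
eef_rot: [-180.0, 0.0, -79.0]
contact_force: [0.5, -0.1, -1.1]
gripper_width: 0.0538
gripper_force: 15.0
```

Request:
drive_tool:
  increments:
    - [[-1,0,0,0.005,0],[1,0,0,0.005,0],[1,0,0,0.005,0],[1,0,0,0.005,0],[1,0,0,0.005,0]]

```text
time_s: 9.55
tcp_pos: [0.4903, 0.3436, 0.0457]
eef_rot: [-180.0, 0.0, -79.0]
contact_force: [-0.3, 0.1, 0.4]
gripper_width: 0.0853
gripper_force: 0.0
```

Request:
drive_tool:
  increments:
    - [[1,0,0,0,0],[1,0,0,-0.3,0],[1,0,0,-0.7,0],[1,0,0,-1,0],[1,0,0,-1,0]]

```text
time_s: 10.18
tcp_pos: [0.4916, 0.3449, 0.1691]
eef_rot: [-179.7, 0.2, -79.0]
contact_force: [0.3, -0.6, -0.2]
gripper_width: 0.0875
gripper_force: 0.0
```

```bash
python3 - <<'E'
from h import *
Y=-79.1
plan([(.51,.235,.165,Y),(.54,.13,.165,Y),(.57,.03,.165,Y),(.585,-.057,.165,Y),(.585,-.057,.047,Y),])
cv2.imwrite("pics/w3.png",capture("wrist")[:,:,::-1])
E
```

```text
(0.51, 0.235, 0.165, -79.1) -> [9.279e-01 2.440e-02 3.390e-02 3.000e-04] len 0.111
(0.54, 0.13, 0.165, -79.1) -> [ 0.9065 -0.08   -0.     -0.    ] len 0.109
(0.57, 0.03, 0.165, -79.1) -> [ 0.8656 -0.0879 -0.     -0.    ] len 0.104
(0.585, -0.057, 0.165, -79.1) -> [ 0.7356  0.0143 -0.     -0.    ] len 0.088
(0.585, -0.057, 0.047, -79.1) -> [ 0.      0.      0.9833 -0.    ] len 0.118
```

View pics/w3.png

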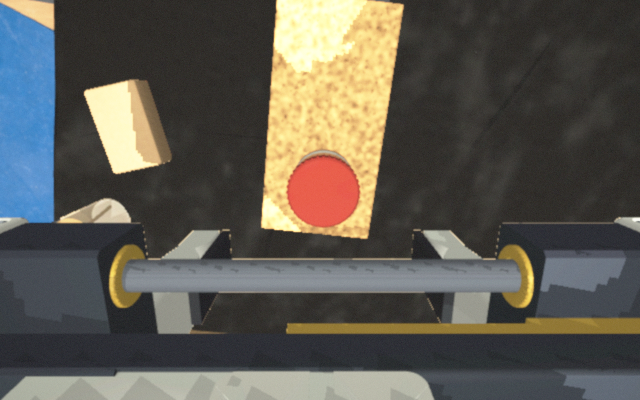

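The red pot stands upright on the cork mat, at (323,190) toward its far end and well inside the edges. Next, the white pot.

Request:
drive_tool:
  increments:
    - [[1,0.45,0.01,0.03,0],[1,0.93,0.024,0.03,0],[1,0.93,0.024,0.03,0]]

```text
time_s: 10.6
tcp_pos: [0.508, 0.2298, 0.1606]
eef_rot: [179.8, -0.1, -79.2]
contact_force: [0.1, 0.5, 0.6]
gripper_width: 0.0874
gripper_force: 0.0
```

Request:
drive_tool:
  increments:
    - [[1,0.45,-0.04,0,0],[1,0.9,-0.08,0,0],[1,0.9,-0.08,0,0]]

```text
time_s: 10.98
tcp_pos: [0.5387, 0.1266, 0.1607]
eef_rot: [179.9, -0.0, -79.2]
contact_force: [-0.2, 0.3, -0.5]
gripper_width: 0.0875
gripper_force: 0.0
```

Request:
drive_tool:
  increments:
    - [[1,0.45,-0.04,0,0],[1,0.87,-0.09,0,0],[1,0.87,-0.09,0,0]]

```text
time_s: 11.35
tcp_pos: [0.5695, 0.027, 0.1608]
eef_rot: [179.9, -0.0, -79.2]
contact_force: [-0.7, 0.2, -0.1]
gripper_width: 0.0879
gripper_force: 0.0
```

Request:
drive_tool:
  increments:
    - [[1,0.4,0.01,0,0],[1,0.74,0.014,0,0],[1,0.74,0.014,0,0],[1,0.74,0.014,0,0]]

```text
time_s: 11.85
tcp_pos: [0.5844, -0.0576, 0.1613]
eef_rot: [180.0, 0.0, -79.0]
contact_force: [-1.1, 0.4, -0.3]
gripper_width: 0.0876
gripper_force: 0.0
```

```bash
python3 - <<'E'
from h import *
plan([(.585,-.057,.047,-79.1)])
E
```

```text
(0.585, -0.057, 0.047, -79.1) -> [-4.100e-03 -5.900e-03  9.528e-01  3.000e-04] len 0.114
```

Request:
drive_tool:
  increments:
    - [[1,0,-0.005,0.35,0],[1,0,-0.005,0.7,0],[1,0,-0.005,0.955,0],[1,0,-0.005,0.955,0],[1,0,-0.005,0.955,0]]

```text
time_s: 12.48
tcp_pos: [0.586, -0.0576, 0.0485]
eef_rot: [-179.9, -0.0, -78.9]
contact_force: [0.7, 0.2, 0.6]
gripper_width: 0.0877
gripper_force: 0.0
```

Request:
drive_tool:
  increments:
    - [[-1,0,0,0,0],[-1,0,0,0,0],[-1,0,0,0,0],[-1,0,0,0,0],[-1,0,0,0,0]]

```text
time_s: 13.1
tcp_pos: [0.5852, -0.0587, 0.0477]
eef_rot: [-180.0, -0.0, -79.0]
contact_force: [-2.0, 0.4, 4.0]
gripper_width: 0.0537
gripper_force: 15.0
```

Request:
drive_tool:
  increments:
    - [[-1,0,0,0,0],[-1,0,0,0,0],[-1,0,0,0,0]]

```text
time_s: 13.48
tcp_pos: [0.5852, -0.0587, 0.0476]
eef_rot: [-180.0, -0.0, -79.0]
contact_force: [-0.6, -1.0, 4.4]
gripper_width: 0.0536
gripper_force: 15.0
```

Request:
drive_tool:
  increments:
    - [[-1,0,0,-0.15,0],[-1,0,0,-0.4,0],[-1,0,0,-0.7,0],[-1,0,0,-1,0],[-1,0,0,-1,0]]

```text
time_s: 14.1
tcp_pos: [0.5868, -0.0583, 0.17]
eef_rot: [-179.7, -0.0, -79.0]
contact_force: [0.1, 0.9, -1.8]
gripper_width: 0.0535
gripper_force: 15.0
```

```bash
python3 - <<'E'
from h import *
Y=-79.1
plan([(.57,.03,.17,Y),(.535,.13,.17,Y),(.512,.20,.17,Y),(.4985,.257,.15,Y),(.4985,.257,.0455,Y)])
E
```

```text
(0.57, 0.03, 0.17, -79.1) -> [-7.492e-01 -3.200e-03  2.000e-04  3.000e-04] len 0.09
(0.535, 0.13, 0.17, -79.1) -> [-0.8735  0.1288 -0.     -0.    ] len 0.106
(0.512, 0.2, 0.17, -79.1) -> [-0.6091  0.0779 -0.     -0.    ] len 0.074
(0.4985, 0.257, 0.15, -79.1) -> [-0.4877  0.0207  0.1667 -0.    ] len 0.062
(0.4985, 0.257, 0.0455, -79.1) -> [ 0.      0.      0.8708 -0.    ] len 0.104
```

Request:
drive_tool:
  increments:
    - [[-1,-0.2,0,0,0],[-1,-0.5,0,0,0],[-1,-0.75,0,0,0],[-1,-0.75,0,0,0]]

```text
time_s: 14.6
tcp_pos: [0.567, 0.0313, 0.166]
eef_rot: [179.9, 0.0, -78.9]
contact_force: [0.3, -1.0, -1.0]
gripper_width: 0.0537
gripper_force: 15.0
```

Request:
drive_tool:
  increments:
    - [[-1,-0.25,0.04,0,0],[-1,-0.6,0.09,0,0],[-1,-0.87,0.13,0,0],[-1,-0.87,0.13,0,0]]

```text
time_s: 15.1
tcp_pos: [0.5319, 0.1304, 0.1664]
eef_rot: [179.9, -0.0, -78.9]
contact_force: [-0.0, -0.4, -1.2]
gripper_width: 0.0532
gripper_force: 15.0
```

Request:
drive_tool:
  increments:
    - [[-1,-0.3,0.03,0,0],[-1,-0.7,0.06,0,0],[-1,-1,0.1,0,0],[-1,-1,0.1,0.1,0],[-1,-1,0.1,0.1,0]]

```text
time_s: 15.72
tcp_pos: [0.4974, 0.2434, 0.1536]
eef_rot: [179.8, -0.1, -79.0]
contact_force: [-0.4, -0.4, -1.4]
gripper_width: 0.0535
gripper_force: 15.0
```

```bash
python3 - <<'E'
from h import *
plan([(.4985,.257,.0465,-79.1)])
E
```

```text
(0.4985, 0.257, 0.0465, -79.1) -> [-1.094e-01 -3.050e-02  8.927e-01  2.000e-04] len 0.108
```

Request:
drive_tool:
  increments:
    - [[-1,-0.08,-0.025,0.3,0],[-1,-0.08,-0.025,0.6,0],[-1,-0.08,-0.025,0.85,0],[-1,-0.08,-0.025,0.89,0],[-1,-0.08,-0.025,0.89,0]]

```text
time_s: 16.35
tcp_pos: [0.4998, 0.2542, 0.049]
eef_rot: [-180.0, -0.0, -79.0]
contact_force: [0.3, -0.3, -1.8]
gripper_width: 0.0538
gripper_force: 15.0
```

Request:
drive_tool:
  increments:
    - [[-1,0,0,0.004,0],[1,0,0,0.004,0],[1,0,0,0.004,0],[1,0,0,0.004,0],[1,0,0,0.004,0]]

```text
time_s: 16.98
tcp_pos: [0.4992, 0.2549, 0.0482]
eef_rot: [-180.0, 0.0, -79.0]
contact_force: [-0.0, -0.5, 1.0]
gripper_width: 0.0856
gripper_force: 0.0
```

Request:
drive_tool:
  increments:
    - [[1,0,0,0,0],[1,0,0,-0.3,0],[1,0,0,-0.7,0],[1,0,0,-1,0],[1,0,0,-1,0]]

```text
time_s: 17.6
tcp_pos: [0.5006, 0.256, 0.1714]
eef_rot: [-179.7, 0.2, -79.0]
contact_force: [0.2, 0.5, -1.2]
gripper_width: 0.0873
gripper_force: 0.0
```

```bash
python3 - <<'E'
from h import *
s=r.get_state();print(s['joints'])
Y=-79.1
plan([(.53,.15,.165,-60),(.57,.06,.165,-25),(.5965,.0075,.165,10.9),(.5965,.0075,.047,10.9)])
E
```

```text
[ 4.70530901e+01  1.28568518e+01 -1.93386582e+01  4.52059117e-02
 -5.74587114e+01 -3.60559808e+01]
(0.53, 0.15, 0.165, -60) -> [ 0.9138 -0.0713  0.0533 -0.0527] len 0.11
(0.57, 0.06, 0.165, -25) -> [ 0.8162  0.0863 -0.     -0.0972] len 0.098
(0.5965, 0.0075, 0.165, 10.9) -> [ 0.385   0.3032 -0.     -0.0997] len 0.059
(0.5965, 0.0075, 0.047, 10.9) -> [ 0.      0.      0.9833 -0.    ] len 0.118
```

```bash
python3 - <<'E'
from h import *
plan([(.53,.16,.165,-110),(.565,.07,.165,-145),(.5965,.0075,.165,-169.1)])
E
```

```text
(0.53, 0.16, 0.165, -110) -> [ 0.832  -0.0873  0.0533  0.0862] len 0.101
(0.565, 0.07, 0.165, -145) -> [ 0.605  -0.5306 -0.      0.0972] len 0.097
(0.5965, 0.0075, 0.165, -169.1) -> [ 0.0837 -0.5772 -0.      0.0669] len 0.07
```

Request:
drive_tool:
  increments:
    - [[1,0.25,-0.02,0.02,0.025],[1,0.5,-0.05,0.053,0.05],[1,0.83,-0.087,0.053,0.086],[1,0.83,-0.087,0.053,0.086],[1,0.83,-0.087,0.053,0.086]]

```text
time_s: 18.23
tcp_pos: [0.5281, 0.1584, 0.1609]
eef_rot: [179.9, -0.1, -110.0]
contact_force: [-0.3, 0.8, 0.0]
gripper_width: 0.0876
gripper_force: 0.0
```

Request:
drive_tool:
  increments:
    - [[1,0.2,-0.17,0,0.03],[1,0.4,-0.34,0,0.06],[1,0.6,-0.53,0,0.097],[1,0.6,-0.53,0,0.097],[1,0.6,-0.53,0,0.097]]

```text
time_s: 18.85
tcp_pos: [0.5634, 0.0696, 0.1612]
eef_rot: [180.0, -0.0, -144.8]
contact_force: [0.0, 0.4, -0.1]
gripper_width: 0.0875
gripper_force: 0.0
```

Request:
drive_tool:
  increments:
    - [[1,0.03,-0.2,0,0.03],[1,0.06,-0.4,0,0.06],[1,0.084,-0.577,0,0.067],[1,0.084,-0.577,0,0.067],[1,0.084,-0.577,0,0.067]]

```text
time_s: 19.48
tcp_pos: [0.5949, 0.0079, 0.1615]
eef_rot: [180.0, -0.0, -168.9]
contact_force: [-0.1, -0.1, -0.2]
gripper_width: 0.0876
gripper_force: 0.0
```

```bash
python3 - <<'E'
from h import *
import pickle
plan([(.5965,.0075,.047,-169.1)])
s=r.get_state();print(s['tcp_pos'],s['eef_rot'],s['joints'])
m=camera_model("wrist");cv2.imwrite("pics/w4.png",capture("wrist")[:,:,::-1]);pickle.dump(m,open("w4.pkl","wb"))
E
```

```text
(0.5965, 0.0075, 0.047, -169.1) -> [-1.250e-02 -5.500e-03  9.541e-01  6.000e-04] len 0.115
[0.59490452 0.00785914 0.16149778] [ 1.79992657e+02 -2.15377142e-02 -1.68876590e+02] [ 1.95567932e+01  1.65179938e+01 -1.56757541e+01 -1.23128262e-02
 -5.78264807e+01 -9.84268266e+01]
```

View pics/w4.png

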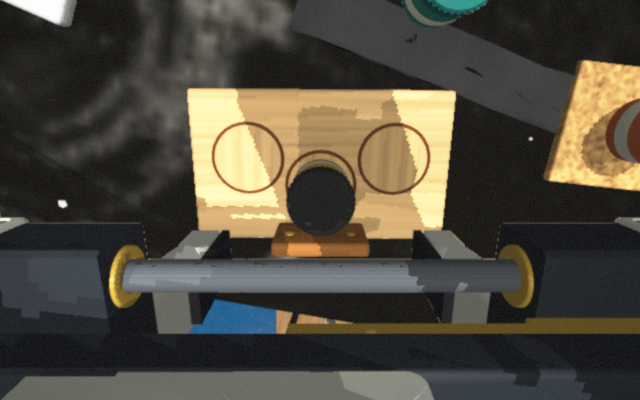

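The black lid is at (321,200) between the jaws. The empty front rings are at (248,157), where white stood, and (394,158), where red stood, so I'll measure both ring centres and the lid.

```bash
python3 - <<'E'
from h import *
import pickle
m=pickle.load(open("w4.pkl","rb"))
for n,(u0,v0,u1,v1),z in(('white ring',(213,122,284,192),.012),('red ring',(359,123,430,194),.012),('lid',(287,166,355,235),.067)):
    P=[plane(m,q,z)[:2] for q in((u0,(v0+v1)/2),(u1,(v0+v1)/2),((u0+u1)/2,v0),((u0+u1)/2,v1))]
    print(n,np.mean(P,0).round(4),np.linalg.norm(P[0]-P[1]).round(4),np.linalg.norm(P[2]-P[3]).round(4))
E
```

```text
white ring [ 0.5855 -0.0562] 0.0604 0.0601
red ring [0.5628 0.0662] 0.0605 0.0612
lid [0.5958 0.0088] 0.0488 0.0515
```

Request:
drive_tool:
  increments:
    - [[1,-0.01,0,0.35,0],[1,-0.01,0,0.7,0],[1,-0.01,0,0.955,0],[1,-0.01,0,0.955,0],[1,-0.01,0,0.955,0]]

```text
time_s: 20.15
tcp_pos: [0.5972, 0.0081, 0.0484]
eef_rot: [-180.0, 0.1, -168.9]
contact_force: [-0.5, -0.3, -0.2]
gripper_width: 0.0878
gripper_force: 0.0
```

Request:
drive_tool:
  increments:
    - [[-1,0,0,0,0],[-1,0,0,0,0],[-1,0,0,0,0],[-1,0,0,0,0],[-1,0,0,0,0]]

```text
time_s: 20.78
tcp_pos: [0.5964, 0.0074, 0.0473]
eef_rot: [-180.0, 0.0, -169.0]
contact_force: [-1.3, 0.8, 1.1]
gripper_width: 0.0495
gripper_force: 15.0
```

Request:
drive_tool:
  increments:
    - [[-1,0,0,0,0],[-1,0,0,0,0],[-1,0,0,0,0]]

```text
time_s: 21.15
tcp_pos: [0.5965, 0.0074, 0.0473]
eef_rot: [-180.0, 0.0, -169.0]
contact_force: [-1.1, 0.4, 4.0]
gripper_width: 0.0493
gripper_force: 15.0
```

Request:
drive_tool:
  increments:
    - [[-1,0,0,-0.15,0],[-1,0,0,-0.4,0],[-1,0,0,-0.7,0],[-1,0,0,-1,0],[-1,0,0,-1,0]]

```text
time_s: 21.78
tcp_pos: [0.598, 0.0078, 0.1699]
eef_rot: [180.0, 0.3, -169.0]
contact_force: [-0.1, 0.2, -1.2]
gripper_width: 0.0493
gripper_force: 15.0
```

```bash
python3 - <<'E'
from h import *
Y=-169
plan([(.57,-.09,.20,Y),(.53,-.19,.2,Y),(.49,-.235,.2,Y)])
E
```

```text
(0.57, -0.09, 0.2, -169) -> [ 0.3845 -0.7553 -0.2506  0.    ] len 0.106
(0.53, -0.19, 0.2, -169) -> [ 0.4862 -0.7544 -0.      0.    ] len 0.108
(0.49, -0.235, 0.2, -169) -> [ 0.3988 -0.3045 -0.      0.    ] len 0.06
```

Request:
drive_tool:
  increments:
    - [[-1,0.1,-0.2,-0.1,0],[-1,0.25,-0.5,-0.25,0],[-1,0.38,-0.755,-0.25,0],[-1,0.38,-0.755,-0.25,0]]

```text
time_s: 22.28
tcp_pos: [0.5676, -0.0919, 0.196]
eef_rot: [180.0, -0.1, -169.2]
contact_force: [-0.2, 0.1, -1.6]
gripper_width: 0.0493
gripper_force: 15.0
```

Request:
drive_tool:
  increments:
    - [[-1,0.15,-0.25,0,0],[-1,0.35,-0.55,0,0],[-1,0.49,-0.755,0,0],[-1,0.49,-0.755,0,0]]

```text
time_s: 22.78
tcp_pos: [0.5274, -0.1913, 0.196]
eef_rot: [180.0, -0.1, -169.1]
contact_force: [-0.5, 0.3, -1.4]
gripper_width: 0.049
gripper_force: 15.0
```

Request:
drive_tool:
  increments:
    - [[-1,0.15,-0.15,0,0],[-1,0.3,-0.3,0,0],[-1,0.4,-0.3,0,0],[-1,0.4,-0.3,0,0],[-1,0.4,-0.3,0,0]]

```text
time_s: 23.4
tcp_pos: [0.4888, -0.2342, 0.1971]
eef_rot: [-180.0, 0.0, -169.0]
contact_force: [0.2, 0.9, -1.7]
gripper_width: 0.0489
gripper_force: 15.0
```

```bash
python3 - <<'E'
from h import *
import pickle
s=r.get_state();print(s['tcp_pos'],s['eef_rot'])
m=camera_model("wrist");cv2.imwrite("pics/w5.png",capture("wrist")[:,:,::-1]);pickle.dump(m,open("w5.pkl","wb"))
E
```

```text
[ 0.48878009 -0.23419559  0.19709433] [-1.79998615e+02  1.46400742e-02 -1.68964001e+02]
```

View pics/w5.png

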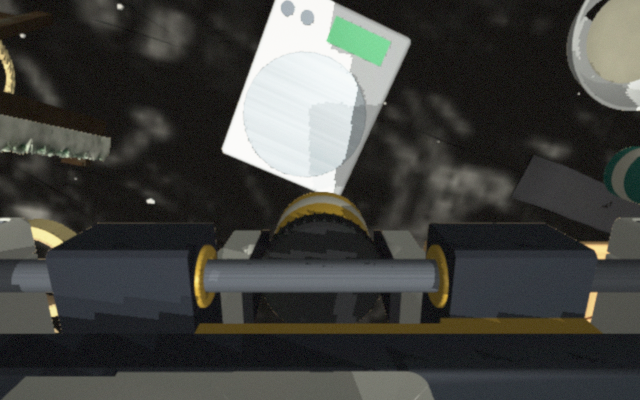

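The pan is fully visible, spanning columns 243–367 and rows 52–177.

```bash
python3 - <<'E'
from h import *
import pickle
m=pickle.load(open("w5.pkl","rb"))
P=np.array([plane(m,q,.024)[:2] for q in((243,114),(367,114),(305,52),(305,177))]);c,rd=cv2.minEnclosingCircle(P.astype(np.float32));print(P,c,2*rd,P.mean(0))
x,y=P.mean(0).round(4);Y=-169
plan([(x,y,.2,Y),(x,y,.12,Y),(x,y,.0605,Y)])
E
```

```text
[[ 0.44637913 -0.31247869]
 [ 0.42525247 -0.20411278]
 [ 0.38509462 -0.26756594]
 [ 0.4922396  -0.24799344]] (0.43789002299308777, -0.25789132714271545) 0.11068699508905411 [ 0.43724145 -0.25803771]
(np.float64(0.4372), np.float64(-0.258), 0.2, -169) -> [ 4.603e-01 -1.118e-01 -2.410e-02  1.000e-04] len 0.057
(np.float64(0.4372), np.float64(-0.258), 0.12, -169) -> [0.     0.     0.6667 0.    ] len 0.08
(np.float64(0.4372), np.float64(-0.258), 0.0605, -169) -> [0.     0.     0.4958 0.    ] len 0.059
```

Request:
drive_tool:
  increments:
    - [[-1,0.2,-0.05,0,0],[-1,0.46,-0.11,0,0],[-1,0.46,-0.11,0,0],[-1,0.46,-0.11,0.3,0],[-1,0.46,-0.11,0.4,0]]

```text
time_s: 24.08
tcp_pos: [0.4355, -0.258, 0.1476]
eef_rot: [179.9, -0.1, -169.0]
contact_force: [-0.2, 0.0, -0.5]
gripper_width: 0.0494
gripper_force: 15.0
```

Request:
drive_tool:
  increments:
    - [[-1,0,0,0.1,0],[-1,0,0,0.3,0],[-1,0,0,0.4,0],[-1,0,0,0.4,0],[-1,0,0,0.4,0]]

```text
time_s: 24.7
tcp_pos: [0.4372, -0.2585, 0.1019]
eef_rot: [-180.0, 0.0, -169.0]
contact_force: [-0.9, 0.2, -1.1]
gripper_width: 0.0493
gripper_force: 15.0
```

```bash
python3 - <<'E'
from h import *
plan([(.4372,-.258,.0605,-169)])
E
```

```text
(0.4372, -0.258, 0.0605, -169) -> [-0.001   0.0045  0.3447  0.    ] len 0.041
```

Request:
drive_tool:
  increments:
    - [[-1,0,0,0.15,0],[-1,0,0,0.28,0],[-1,0,0,0.335,0],[-1,0,0,0.34,0],[-1,0,0,0.34,0]]

```text
time_s: 25.32
tcp_pos: [0.4371, -0.2585, 0.061]
eef_rot: [-180.0, 0.1, -169.0]
contact_force: [0.3, 0.7, -0.5]
gripper_width: 0.0491
gripper_force: 15.0
```

Request:
drive_tool:
  increments:
    - [[-1,0,0,0.008,0],[-1,0,0,0.008,0],[-1,0,0,0.008,0]]

```text
time_s: 25.7
tcp_pos: [0.4366, -0.2584, 0.0595]
eef_rot: [-180.0, 0.0, -169.0]
contact_force: [-0.2, 0.8, -0.9]
gripper_width: 0.0489
gripper_force: 15.0
```

Near contact; release and raise.

Request:
drive_tool:
  increments:
    - [[-1,0,0,0.003,0],[1,0,0,0.003,0],[1,0,0,0.003,0],[1,0,0,0.003,0],[1,0,0,0.003,0]]

```text
time_s: 26.32
tcp_pos: [0.4366, -0.2584, 0.059]
eef_rot: [-180.0, 0.0, -169.0]
contact_force: [-0.4, -0.3, -0.4]
gripper_width: 0.0836
gripper_force: 0.0
```

Request:
drive_tool:
  increments:
    - [[1,0,0,0,0],[1,0,0,-0.3,0],[1,0,0,-0.7,0],[1,0,0,-1,0],[1,0,0,-1,0]]

```text
time_s: 26.95
tcp_pos: [0.4383, -0.2588, 0.1821]
eef_rot: [-179.9, 0.3, -169.0]
contact_force: [-0.5, 0.0, -0.4]
gripper_width: 0.0876
gripper_force: 0.0
```

```bash
python3 - <<'E'
from h import *
import pickle
m=camera_model("wrist");cv2.imwrite("pics/w6.png",capture("wrist")[:,:,::-1]);pickle.dump(m,open("w6.pkl","wb"))
plan([(.50,-.165,.18,-150),(.54,-.07,.18,-115),(.55,.04,.18,-79.1),(.53,.135,.18,-79.1),(.508,.22,.17,-79.1),(.500,.2545,.16,-79.1),(.5,.2545,.0465,-79.1)])
E
```

```text
(0.5, -0.165, 0.18, -150) -> [-0.6623  0.6645  0.0019 -0.0528] len 0.113
(0.54, -0.07, 0.18, -115) -> [-0.6845  0.5189 -0.     -0.0972] len 0.103
(0.55, 0.04, 0.18, -79.1) -> [-0.866   0.3119 -0.     -0.0997] len 0.11
(0.53, 0.135, 0.18, -79.1) -> [-0.8089  0.014  -0.     -0.    ] len 0.097
(0.508, 0.22, 0.17, -79.1) -> [-0.7302  0.0461  0.0833 -0.    ] len 0.088
(0.5, 0.2545, 0.16, -79.1) -> [-0.2949  0.0111  0.0833 -0.    ] len 0.037
(0.5, 0.2545, 0.0465, -79.1) -> [ 0.      0.      0.9458 -0.    ] len 0.114
```

View pics/w6.png

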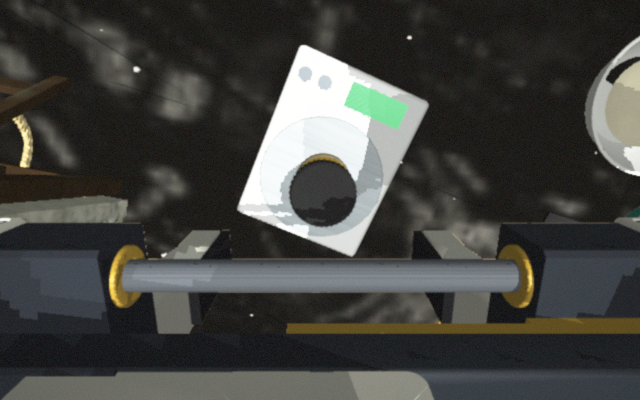

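The ochre pot stands on the pan, with its lid at (323,193) and the pan spanning columns 260–384 and rows 116–238. I'll check the offset numerically.

```bash
python3 - <<'E'
from h import *
import pickle
m=pickle.load(open("w6.pkl","rb"))
for b,z in(((260,116,384,238),.024),((289,159,357,228),.079)):
    u=(b[0]+b[2])/2;v=(b[1]+b[3])/2
    print(np.mean([plane(m,q,z)[:2] for q in((b[0],v),(b[2],v),(u,b[1]),(u,b[3]))],0))
E
```

```text
[ 0.43767932 -0.25774547]
[ 0.43675173 -0.25720076]
```

Request:
drive_tool:
  increments:
    - [[1,-0.3,0.3,0,-0.025],[1,-0.66,0.66,0,-0.053],[1,-0.66,0.66,0,-0.053],[1,-0.66,0.66,0,-0.053]]

```text
time_s: 27.5
tcp_pos: [0.4985, -0.1651, 0.1778]
eef_rot: [179.9, -0.1, -149.9]
contact_force: [0.2, -0.5, 0.3]
gripper_width: 0.0874
gripper_force: 0.0
```

Request:
drive_tool:
  increments:
    - [[1,-0.2,0.15,0,-0.028],[1,-0.4,0.3,0,-0.056],[1,-0.68,0.52,0,-0.084],[1,-0.68,0.52,0,-0.097],[1,-0.68,0.52,0,-0.097]]

```text
time_s: 28.12
tcp_pos: [0.5378, -0.0713, 0.1784]
eef_rot: [179.9, -0.0, -115.1]
contact_force: [0.6, -0.6, 0.2]
gripper_width: 0.0874
gripper_force: 0.0
```

Request:
drive_tool:
  increments:
    - [[1,-0.25,0.1,0,-0.028],[1,-0.5,0.2,0,-0.056],[1,-0.87,0.31,0,-0.084],[1,-0.87,0.31,0,-0.0997],[1,-0.87,0.31,0,-0.0997]]

```text
time_s: 28.75
tcp_pos: [0.5486, 0.039, 0.1787]
eef_rot: [180.0, -0.0, -79.3]
contact_force: [-0.5, 0.2, 0.2]
gripper_width: 0.0875
gripper_force: 0.0
```

Request:
drive_tool:
  increments:
    - [[1,-0.4,0.01,0,0],[1,-0.81,0.014,0,0],[1,-0.81,0.014,0,0],[1,-0.81,0.014,0,0]]

```text
time_s: 29.25
tcp_pos: [0.5288, 0.1339, 0.1789]
eef_rot: [180.0, -0.0, -79.3]
contact_force: [-0.3, 0.2, 0.4]
gripper_width: 0.0875
gripper_force: 0.0
```

Request:
drive_tool:
  increments:
    - [[1,-0.4,0.02,0,0],[1,-0.8,0.045,0.08,0],[1,-0.95,0.055,0.15,0],[1,-0.95,0.055,0.15,0],[1,-0.95,0.055,0.15,0]]

```text
time_s: 29.88
tcp_pos: [0.5012, 0.2443, 0.161]
eef_rot: [180.0, -0.0, -79.2]
contact_force: [-0.6, 0.3, -0.4]
gripper_width: 0.0877
gripper_force: 0.0
```

```bash
python3 - <<'E'
from h import *
plan([(.4992,.2549,.0475,-79)])
E
```

```text
(0.4992, 0.2549, 0.0475, -79) -> [-9.010e-02  1.000e-04  9.456e-01 -6.000e-04] len 0.114
```

Request:
drive_tool:
  increments:
    - [[1,-0.09,0,0.3,0],[1,-0.09,0,0.65,0],[1,-0.09,0,0.945,0],[1,-0.09,0,0.945,0],[1,-0.09,0,0.945,0]]

```text
time_s: 30.5
tcp_pos: [0.5, 0.2561, 0.049]
eef_rot: [-179.9, 0.0, -79.2]
contact_force: [0.5, 0.5, 0.3]
gripper_width: 0.0875
gripper_force: 0.0
```

Request:
drive_tool:
  increments:
    - [[-1,0,0,0,0],[-1,0,0,0,0],[-1,0,0,0,0],[-1,0,0,0,0],[-1,0,0,0,0]]

```text
time_s: 31.12
tcp_pos: [0.4991, 0.2564, 0.0479]
eef_rot: [-180.0, 0.0, -79.1]
contact_force: [0.1, 0.7, 3.4]
gripper_width: 0.0536
gripper_force: 15.0
```

Request:
drive_tool:
  increments:
    - [[-1,0,0,0,0],[-1,0,0,0,0],[-1,0,0,0,0]]

```text
time_s: 31.5
tcp_pos: [0.499, 0.2563, 0.0479]
eef_rot: [-180.0, 0.0, -79.1]
contact_force: [-1.8, 0.7, 5.9]
gripper_width: 0.0537
gripper_force: 15.0
```

Request:
drive_tool:
  increments:
    - [[-1,0,0,-0.15,0],[-1,0,0,-0.4,0],[-1,0,0,-0.7,0],[-1,0,0,-1,0],[-1,0,0,-1,0]]

```text
time_s: 32.12
tcp_pos: [0.5, 0.2571, 0.1701]
eef_rot: [-179.8, 0.1, -79.1]
contact_force: [-0.3, -0.0, -1.9]
gripper_width: 0.0534
gripper_force: 15.0
```

```bash
python3 - <<'E'
from h import *
Y=-79.1
plan([(.525,.155,.17,Y),(.555,.055,.17,Y),(.5855,-.0575,.17,Y)])
E
```

```text
(0.525, 0.155, 0.17, -79.1) -> [ 8.75e-01 -4.41e-02  6.00e-04 -0.00e+00] len 0.105
(0.555, 0.055, 0.17, -79.1) -> [ 0.8656 -0.0879 -0.     -0.    ] len 0.104
(0.5855, -0.0575, 0.17, -79.1) -> [ 0.9686 -0.0723 -0.     -0.    ] len 0.117
```

Request:
drive_tool:
  increments:
    - [[-1,0.25,-0.01,0,0],[-1,0.6,-0.03,0,0],[-1,0.875,-0.044,0,0],[-1,0.875,-0.044,0,0]]

```text
time_s: 32.62
tcp_pos: [0.5232, 0.1518, 0.166]
eef_rot: [179.8, -0.0, -79.3]
contact_force: [0.8, 0.4, -2.4]
gripper_width: 0.0537
gripper_force: 15.0
```

Request:
drive_tool:
  increments:
    - [[-1,0.25,-0.03,0,0],[-1,0.6,-0.06,0,0],[-1,0.866,-0.088,0,0],[-1,0.866,-0.088,0,0]]

```text
time_s: 33.12
tcp_pos: [0.5536, 0.0527, 0.1663]
eef_rot: [179.9, -0.0, -79.2]
contact_force: [-0.1, -0.5, -1.9]
gripper_width: 0.0535
gripper_force: 15.0
```

Request:
drive_tool:
  increments:
    - [[-1,0.25,-0.02,0,0],[-1,0.6,-0.05,0,0],[-1,0.93,-0.072,0,0],[-1,0.93,-0.072,0,0],[-1,0.93,-0.072,0,0]]

```text
time_s: 33.75
tcp_pos: [0.5831, -0.0533, 0.1668]
eef_rot: [179.9, 0.0, -79.1]
contact_force: [-0.5, 0.5, -1.0]
gripper_width: 0.0536
gripper_force: 15.0
```

```bash
python3 - <<'E'
from h import *
plan([(.5855,-.0565,.085,-79),(.5855,-.0565,.051,-79)])
E
```

```text
(0.5855, -0.0565, 0.085, -79) -> [ 3.030e-02 -1.490e-02  6.813e-01 -3.000e-04] len 0.082
(0.5855, -0.0565, 0.051, -79) -> [0.     0.     0.2833 0.    ] len 0.034
```

Request:
drive_tool:
  increments:
    - [[-1,0.03,-0.01,0.2,0],[-1,0.03,-0.01,0.5,0],[-1,0.03,-0.01,0.68,0],[-1,0.03,-0.01,0.68,0],[-1,0.03,-0.01,0.68,0]]

```text
time_s: 34.38
tcp_pos: [0.586, -0.0564, 0.0869]
eef_rot: [-179.9, -0.0, -79.0]
contact_force: [-0.1, -0.5, -0.7]
gripper_width: 0.0536
gripper_force: 15.0
```

```bash
python3 - <<'E'
from h import *
plan([(.5855,-.0565,.051,-79)])
E
```

```text
(0.5855, -0.0565, 0.051, -79) -> [ 1.000e-04  4.100e-03  2.994e-01 -1.000e-04] len 0.036
```

Request:
drive_tool:
  increments:
    - [[-1,0,0.003,0.12,0],[-1,0,0.003,0.25,0],[-1,0,0.003,0.295,0],[-1,0,0.003,0.3,0],[-1,0,0.003,0.3,0]]

```text
time_s: 35.0
tcp_pos: [0.585, -0.0574, 0.0497]
eef_rot: [180.0, 0.0, -79.1]
contact_force: [0.1, 0.2, -1.7]
gripper_width: 0.0537
gripper_force: 15.0
```

Request:
drive_tool:
  increments:
    - [[-1,0,0,0.003,0],[-1,0,0,0.003,0],[-1,0,0,0.003,0]]

```text
time_s: 35.38
tcp_pos: [0.5851, -0.0573, 0.0496]
eef_rot: [-180.0, 0.0, -79.1]
contact_force: [0.0, -0.3, -2.4]
gripper_width: 0.0536
gripper_force: 15.0
```

Request:
drive_tool:
  increments:
    - [[-1,0,0,0.01,0],[-1,0,0,0.01,0],[-1,0,0,0.01,0]]

```text
time_s: 35.75
tcp_pos: [0.5852, -0.0573, 0.0494]
eef_rot: [-180.0, -0.0, -79.1]
contact_force: [-1.7, 0.4, 6.9]
gripper_width: 0.0532
gripper_force: 15.0
```

Request:
drive_tool:
  increments:
    - [[1,0,0,0,0],[1,0,0,0,0],[1,0,0,0,0],[1,0,0,0,0],[1,0,0,0,0]]

```text
time_s: 36.38
tcp_pos: [0.585, -0.0573, 0.0484]
eef_rot: [180.0, -0.0, -79.1]
contact_force: [-0.0, -0.1, 0.8]
gripper_width: 0.0874
gripper_force: 0.0
```

Request:
drive_tool:
  increments:
    - [[1,0,0,-0.2,0],[1,0,0,-0.5,0],[1,0,0,-0.8,0],[1,0,0,-1,0],[1,0,0,-1,0]]

```text
time_s: 37.0
tcp_pos: [0.5862, -0.0572, 0.1707]
eef_rot: [-179.8, -0.0, -79.1]
contact_force: [0.1, -0.2, -0.0]
gripper_width: 0.0873
gripper_force: 0.0
```

```bash
python3 - <<'E'
from h import *
m=camera_model("wrist");im=capture("wrist")[:,:,::-1];cv2.imwrite("pics/w7.png",im)
h=cv2.cvtColor(np.ascontiguousarray(im),cv2.COLOR_BGR2HSV).astype(int)
c=blob((h[...,1]<45)&(h[...,2]>130),(270,140,380,250));e=cv2.minEnclosingCircle(np.array([plane(m,p,.067)[:2] for p in c[:,0]],np.float32));print(e,cv2.boundingRect(c))
Y=-79
plan([(.57,.03,.17,Y),(.545,.13,.17,Y),(.515,.235,.17,Y),(.4905,.3438,.165,Y),(.4905,.3438,.0455,Y)])
E
```

```text
((0.5857753157615662, -0.05751042068004608), 0.027785925194621086) (287, 159, 73, 72)
(0.57, 0.03, 0.17, -79) -> [-7.375e-01 -1.220e-02 -7.400e-03 -3.000e-04] len 0.089
(0.545, 0.13, 0.17, -79) -> [-0.8578  0.0455 -0.      0.    ] len 0.103
(0.515, 0.235, 0.17, -79) -> [-0.9066  0.0784 -0.      0.    ] len 0.109
(0.4905, 0.3438, 0.165, -79) -> [-0.929   0.0274  0.0417  0.    ] len 0.112
(0.4905, 0.3438, 0.0455, -79) -> [0.     0.     0.9958 0.    ] len 0.12
```

White is at (.5858,−.0575), about 1.5 mm from its ring centre. On to red.

Request:
drive_tool:
  increments:
    - [[1,-0.4,-0.01,0,0],[1,-0.74,-0.012,0,0],[1,-0.74,-0.012,0,0]]

```text
time_s: 37.42
tcp_pos: [0.5687, 0.0321, 0.1673]
eef_rot: [179.9, 0.0, -79.0]
contact_force: [1.8, -0.3, 0.4]
gripper_width: 0.0874
gripper_force: 0.0
```

Request:
drive_tool:
  increments:
    - [[1,-0.45,0.02,0,0],[1,-0.86,0.045,0,0],[1,-0.86,0.045,0,0]]

```text
time_s: 37.8
tcp_pos: [0.544, 0.1323, 0.1675]
eef_rot: [179.9, -0.0, -78.9]
contact_force: [0.1, -0.3, 0.7]
gripper_width: 0.0879
gripper_force: 0.0
```

Request:
drive_tool:
  increments:
    - [[1,-0.45,0.04,0,0],[1,-0.9,0.078,0,0],[1,-0.9,0.078,0,0]]

```text
time_s: 38.17
tcp_pos: [0.5147, 0.2364, 0.1676]
eef_rot: [179.9, -0.0, -79.0]
contact_force: [0.6, 0.0, -0.1]
gripper_width: 0.0876
gripper_force: 0.0
```

Request:
drive_tool:
  increments:
    - [[1,-0.45,0.01,0.04,0],[1,-0.9,0.027,0.04,0],[1,-0.9,0.027,0.04,0],[1,-0.9,0.027,0.04,0]]

```text
time_s: 38.67
tcp_pos: [0.4918, 0.3389, 0.1628]
eef_rot: [179.9, -0.1, -79.1]
contact_force: [-0.0, 0.1, 0.0]
gripper_width: 0.0877
gripper_force: 0.0
```

```bash
python3 - <<'E'
from h import *
plan([(.4905,.3436,.0465,-79)])
E
```

```text
(0.4905, 0.3436, 0.0465, -79) -> [-4.060e-02  2.900e-03  9.691e-01 -4.000e-04] len 0.116
```

Request:
drive_tool:
  increments:
    - [[1,-0.035,0.003,0.3,0],[1,-0.035,0.003,0.65,0],[1,-0.035,0.003,0.965,0],[1,-0.035,0.003,0.965,0],[1,-0.035,0.003,0.965,0]]

```text
time_s: 39.3
tcp_pos: [0.4916, 0.3439, 0.0492]
eef_rot: [-179.9, 0.0, -79.2]
contact_force: [0.1, -0.1, 0.7]
gripper_width: 0.0877
gripper_force: 0.0
```

Request:
drive_tool:
  increments:
    - [[-1,0,0,0,0],[-1,0,0,0,0],[-1,0,0,0,0],[-1,0,0,0,0],[-1,0,0,0,0]]

```text
time_s: 39.92
tcp_pos: [0.4906, 0.3444, 0.0482]
eef_rot: [-180.0, 0.0, -79.1]
contact_force: [-1.5, 0.0, 4.1]
gripper_width: 0.0537
gripper_force: 15.0
```

Request:
drive_tool:
  increments:
    - [[-1,0,0,0,0],[-1,0,0,0,0],[-1,0,0,0,0]]

```text
time_s: 40.3
tcp_pos: [0.4905, 0.3444, 0.0482]
eef_rot: [-180.0, 0.0, -79.1]
contact_force: [-2.3, -0.4, 5.7]
gripper_width: 0.0533
gripper_force: 15.0
```

Request:
drive_tool:
  increments:
    - [[-1,0,0,-0.15,0],[-1,0,0,-0.4,0],[-1,0,0,-0.7,0],[-1,0,0,-1,0],[-1,0,0,-1,0]]

```text
time_s: 40.92
tcp_pos: [0.4916, 0.3454, 0.1706]
eef_rot: [-179.8, 0.2, -79.1]
contact_force: [0.3, 0.1, -2.1]
gripper_width: 0.0536
gripper_force: 15.0
```

```bash
python3 - <<'E'
from h import *
Y=-79.1
plan([(.51,.25,.17,Y),(.538,.15,.17,Y),(.5625,.066,.16,Y)])
E
```

```text
(0.51, 0.25, 0.17, -79.1) -> [ 8.096e-01 -1.000e-04  4.600e-03 -0.000e+00] len 0.097
(0.538, 0.15, 0.17, -79.1) -> [ 0.8624 -0.0715 -0.     -0.    ] len 0.104
(0.5625, 0.066, 0.16, -79.1) -> [ 0.726  -0.0681  0.0833 -0.    ] len 0.088
```

Request:
drive_tool:
  increments:
    - [[-1,0.25,0,0,0],[-1,0.55,0,0,0],[-1,0.81,0,0,0],[-1,0.81,0,0,0]]

```text
time_s: 41.42
tcp_pos: [0.5083, 0.2466, 0.1665]
eef_rot: [179.9, -0.1, -79.3]
contact_force: [-0.1, -0.4, -0.9]
gripper_width: 0.0538
gripper_force: 15.0
```

Request:
drive_tool:
  increments:
    - [[-1,0.25,-0.02,0,0],[-1,0.6,-0.05,0,0],[-1,0.86,-0.072,0,0],[-1,0.86,-0.072,0,0]]

```text
time_s: 41.92
tcp_pos: [0.5367, 0.1477, 0.1667]
eef_rot: [179.9, -0.0, -79.2]
contact_force: [-0.0, 1.2, -1.6]
gripper_width: 0.0534
gripper_force: 15.0
```

Request:
drive_tool:
  increments:
    - [[-1,0.25,-0.02,0,0],[-1,0.5,-0.05,0,0],[-1,0.7,-0.068,0,0],[-1,0.7,-0.068,0.08,0],[-1,0.7,-0.068,0.08,0]]

```text
time_s: 42.55
tcp_pos: [0.5598, 0.0687, 0.1567]
eef_rot: [179.9, -0.0, -79.1]
contact_force: [0.2, -0.4, -0.5]
gripper_width: 0.0538
gripper_force: 15.0
```

```bash
python3 - <<'E'
from h import *
plan([(.5627,.067,.085,-79)])
E
```

```text
(0.5627, 0.067, 0.085, -79) -> [ 1.870e-02 -2.060e-02  5.976e-01 -3.000e-04] len 0.072
```

Request:
drive_tool:
  increments:
    - [[-1,0.016,-0.02,0.2,0],[-1,0.016,-0.02,0.45,0],[-1,0.016,-0.02,0.6,0],[-1,0.016,-0.02,0.6,0],[-1,0.016,-0.02,0.6,0]]

```text
time_s: 43.18
tcp_pos: [0.5639, 0.0675, 0.0869]
eef_rot: [-180.0, -0.0, -79.1]
contact_force: [0.2, -0.4, -1.2]
gripper_width: 0.0534
gripper_force: 15.0
```

```bash
python3 - <<'E'
from h import *
plan([(.5627,.067,.051,-79)])
E
```

```text
(0.5627, 0.067, 0.051, -79) -> [ 2.200e-03  1.040e-02  2.995e-01 -1.000e-04] len 0.036
```

Request:
drive_tool:
  increments:
    - [[-1,0,0.004,0.12,0],[-1,0,0.004,0.25,0],[-1,0,0.004,0.3,0],[-1,0,0.004,0.303,0],[-1,0,0.004,0.303,0]]

```text
time_s: 43.8
tcp_pos: [0.5629, 0.0665, 0.0496]
eef_rot: [180.0, -0.0, -79.1]
contact_force: [-0.3, 0.4, -1.8]
gripper_width: 0.0535
gripper_force: 15.0
```

Request:
drive_tool:
  increments:
    - [[-1,0,0,0.005,0],[-1,0,0,0.005,0],[-1,0,0,0.005,0]]

```text
time_s: 44.18
tcp_pos: [0.563, 0.0666, 0.0493]
eef_rot: [-180.0, 0.0, -79.1]
contact_force: [-0.2, -0.5, -1.4]
gripper_width: 0.0532
gripper_force: 15.0
```

Request:
drive_tool:
  increments:
    - [[-1,0,0,0.006,0],[-1,0,0,0.006,0],[-1,0,0,0.006,0]]

```text
time_s: 44.55
tcp_pos: [0.5631, 0.0666, 0.0491]
eef_rot: [-180.0, -0.0, -79.1]
contact_force: [-2.3, 0.4, 4.7]
gripper_width: 0.0539
gripper_force: 15.0
```

Request:
drive_tool:
  increments:
    - [[1,0,0,0,0],[1,0,0,0,0],[1,0,0,0,0],[1,0,0,0,0],[1,0,0,0,0]]

```text
time_s: 45.18
tcp_pos: [0.5629, 0.0666, 0.0485]
eef_rot: [180.0, -0.0, -79.1]
contact_force: [-0.1, -1.1, -0.4]
gripper_width: 0.0871
gripper_force: 0.0
```

Request:
drive_tool:
  increments:
    - [[1,0,0,-0.2,0],[1,0,0,-0.5,0],[1,0,0,-0.8,0],[1,0,0,-1,0],[1,0,0,-1,0]]

```text
time_s: 45.8
tcp_pos: [0.5641, 0.067, 0.1707]
eef_rot: [-179.8, 0.0, -79.1]
contact_force: [-0.0, 0.2, -0.1]
gripper_width: 0.0878
gripper_force: 0.0
```

Request:
drive_tool:
  increments:
    - [[1,0,0,-0.3,0],[1,-0.3,0,-0.5,0],[1,-0.5,0,-0.5,0],[1,-0.5,0,-0.5,0]]

```text
time_s: 46.3
tcp_pos: [0.5511, 0.1266, 0.2278]
eef_rot: [179.9, 0.0, -79.0]
contact_force: [-0.4, -0.3, -0.2]
gripper_width: 0.0872
gripper_force: 0.0
```

```bash
python3 - <<'E'
from h import *
m=camera_model("wrist");im=capture("wrist")[:,:,::-1];cv2.imwrite("pics/w8.png",im)
h=cv2.cvtColor(np.ascontiguousarray(im),cv2.COLOR_BGR2HSV).astype(int)
c=blob(((h[...,0]<8)|(h[...,0]>172))&(h[...,1]>150)&(h[...,2]>90),(250,60,420,250));e=cv2.minEnclosingCircle(np.array([plane(m,p,.067)[:2] for p in c[:,0]],np.float32));print(e,cv2.boundingRect(c))
s=r.get_state();print(s['time_s'],s['tcp_pos'])
E
```

```text
((0.5636267066001892, 0.06554844230413437), 0.026801634579896927) (290, 75, 62, 65)
46.35 [0.55105422 0.12586358 0.22757562]
```

View pics/w8.png

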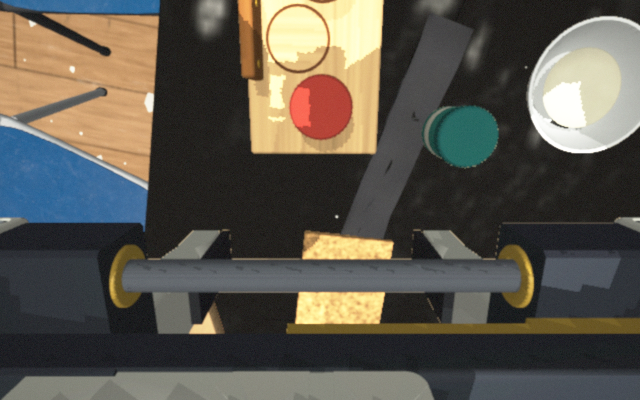

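The red pot is back at (.5636,.0655), within 1 mm of its ring at (.5628,.0662). The mat and back ring are empty, the teal pot at (465,136) is untouched, and the gripper is clear of everything. Handing in.

```bash
python3 -c "
from plant import job;print(job.close_job())"
```

```text
the job is handed in; nothing more can be done
None
```

The job is done and handed in at about 46 s: the ochre pot is about 1 mm from the centre of the scale pan, the white- and red-lidded pots are back on their own rings (within about 1.5 mm), and the teal pot was left alone.

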